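Weigh the tube carrier on the spring balance

TASK

Weigh the tube carrier: take it by the block on its bail, hang its eye in the seat of the spring balance's hook, and lower it slowly and gently until the hook bears all of its weight before letting go, so that the hook hardly stirs as you release it and is never dropped, jerked or pushed towards its bottom stop. When carrier and hook have come to rest, press the record button on the balance's base fully down and release it, leaving the carrier hanging still in the hook. Leave the other things on the bench alone.

Things in the scene. Friction and masses are not known exactly. Their poses are not given: they have to be found in the camera images.
- carrier: loose steel tube carrier, tray 50 (x) x 100 (y) x 42 mm tall, 8 capped tubes to 54 mm. Over it, in its y-z plane, a bail of 5 mm wire: uprights at y = +-46 mm to z 88, sloping shoulders in to a narrow eye at the top, then a grip block; the window below is open along x. Origin: centre of the tray's underside, z up. Weighs 0.12 to 0.7 kg, different each time (tubes full or empty)
- carrier_eye (a point): underside of the wire at the top of the bail's eye, 122.5 mm above the carrier's origin; rests on hook_seat when hung. The eye is 13 mm wide (y), its straight sides run from z 106 to 122.5 mm, and it opens down into the bail's window; the hook passes through along x. Axes as the carrier's
- carrier_grip (a point): centre of the grey grip block above the eye, 147 mm above the carrier's origin; block 22 (x) x 24 (y) x 30 (z) mm. Hold it from above with the fingers closing along the carrier's y, so that they stay clear of the hook. Axes as the carrier's
- stand: fixed spring balance. Origin on the bench straight below the hook's seat; x points from the hook's tip to the column, z up. Column 40 mm wide, to z 306 mm, front at x 122 mm; the sliding carriage's front is at x 109 mm. White base plate 18 mm thick: x -40 to 180 mm, y +-55 mm, with a wing to y 180 mm under the button
- hook_seat (a point): top of the 7 mm round hook bar at the bottom of its bend, where the eye must rest; 253.5 mm above the bench when unloaded; it goes down with the hook. The bend is flat for 14 mm along x, turns up at the tip (-x), and behind it (+x) the bar rises 12 mm and runs level to the carriage. Axes as the stand's
- hook_tip (a point): top of the upturned tip, 22 mm to -x of the seat and 22 mm above it; the bail must pass over it, tip through the window or eye, before it is lowered
- hook (a joint): dip of the hook, m: 0 unloaded, grows downward, bottom stop at 0.090. Spring 100 N/m, lightly damped: when disturbed it bobs at 2 to 3 Hz for about 2 s. Under the carrier it settles 12 to 69 mm down, where the hand feels no weight any more. Let go with more than 3 mm too much or too little dip and it bobs too hard
- record (a joint): record button, m: 0 up, 0.006 fully down; springs back; 5 N at full depth
- record_top (a point): top centre of the round 28 mm record button, on the base wing 70 mm to +x and 145 mm to +y of the stand's origin; pressed straight down; axes as the stand's
- tube_rack: plain grey open tube rack WITHOUT a bail, 60 x 110 x 45 mm, tubes standing to 70 mm; it may stand where the carrier could be; origin: centre of its underside; leave alone
- media_bottle: glass jar with blue cap, 70 mm dia, 130 mm tall; origin: centre of its underside; leave alone
- buffer_bottle: smaller glass jar with blue cap, 56 mm dia, 110 mm tall; origin: centre of its underside; leave alone
- beaker: white open beaker, 64 mm dia, 75 mm tall; origin: centre of its underside; leave alone
- tip_box: clear box of pipette tips, 85 x 120 x 61 mm; origin: centre of its underside; leave alone
- notebook: cardboard notebook lying flat, 150 x 110 x 12 mm; origin: centre of its underside; leave alone

How it is judged:
By the outcome, as a careful person would: the job done as asked, in the order asked, and still so for the second after the job is handed in, with the robot touching nothing.
It also fails if it takes over 72 s, if anything falls off the work surface, if the arm or the gripper's body presses on something with over 40 N, if the wrist force passes 120 N, or if a joint passes its speed limit or range.

ROBOT

A 6-joint arm with a two-finger parallel gripper is mounted at the origin on the work surface. World frame = base frame: x ahead of the robot, y to its left, z up, the work surface at z = 0. Lengths are in m, angles in rad, forces in N, time in s.
With the tool pointing down it reaches from about 0.325 to 0.9 m from the base axis. Payload 6.1 kg.
Tool frame: the origin (TCP) lies at the very end of the fingers, on their centre line; the grasp point (between the pads) lies 19 mm behind it; z points along the fingers, y is the direction in which the jaws open and shut (so a half turn about z gives the same grasp; the last joint's range is limited). The gripper opens to 87 mm and grips with 3 to 60 N. Pads are 19 mm wide; open, the fingers measure 117 mm over their backs; the gripper's body (75 mm by 190 mm) begins 51 mm behind the grasp point.
Start: joints at [-0.126, 0.22, 1.526, -0, 1.395, -0.126], TCP at [0.625, -0, 0.223] pointing down, gripper open.
Joint ranges: [-2.98, 2.98], [-0.91, 2.08], [0.09, 2.57], [-1.24, 4.39], [0.2, 2.65], [-2.68, 2.68]. Speed limits (rad/s): [2.57, 2.57, 3.01, 3.14, 3.14, 3.14].

INTERFACE

Orientations are given as a rotation vector (axis times angle).
In Python, from plant import arm, cams gives the robot as it stands.
- The arm moves only by the tool jog_arm, never from a script. Its argument "targets" is one flat list of numbers, 6 for each row, row after row: the shift along the tool's x, y, z in m, then the turn, a rotation vector about the tool's x, y, z in rad. In form: [tx, ty, tz, rx, ry, rz, tx, ty, tz, rx, ry, rz, ...]. A call has 1 to 20 rows; each row is the pose to reach, as a shift and turn from the pose commanded when the call began, along the tool's axes at that moment; what a row does not reach only later rows make up. A row lasts 1/8 s, in which the tool goes at most 62.5 mm and 10.7 degrees, less where a joint would pass 70% of its speed; a pose out of reach is approached as far as the arm can. A call with a gripper value outside its range is refused whole. "gripper" is the finger opening in m, from 0 to 0.087, set as the call begins (left out, the last holds). The fingers move at their own pace and stop on an object; the grip force is fixed at half the most. Time passes only in rows, so rows that repeat a pose let the fingers close. It gives the time, the measured TCP pose, the force and the opening at its end, in the units of the state.
- arm.read_state(): the state, without advancing time (a new reading comes with each control period).
- cams.read_camera(name): name is "scene" or "side" or "wrist"; returns a dict with "img" (384x512x3 uint8, blue, green, red), "intrinsics" (3x3 intrinsics, pixels), "D" ([k1, k2, p1, p2, k3] as OpenCV has them; the pictures are not rectified), "world_to_cam" (4x4, takes a point from world to camera coordinates); the wrist camera has in their place "tool_from_camera" (4x4, takes a point from camera to tool coordinates, whose origin is the TCP and whose axes are the flange's). Camera axes: x right, y up, looking along -z (the intrinsics and any distortion apply to the point x, -y, -z); pixel columns grow to the right and rows downward; lengths in m; the calibration is good to about 2 mm. A picture is of the moment at which its call begins: read the wrist's pose just before it. There is no depth.
- arm.close_job(): hands the job in, once; it reports no verdict.
The state is a dict: "clock": time; "joints": joint angles; "qvel": joint speeds; "effort": joint torques, N m; "tool_pos": TCP position; "orientation": TCP orientation; "contact_force": force on the tool from outside, world axes, zero at the start; "torque": the same for the moment, N m; "opening": opening from 0.0 (shut) to 1.0 (fully open).
Only numpy, scipy, OpenCV 4.12 (cv2) and the standard library are available. Lean on these libraries where they do the work, as an engineer would, in place of code of your own. Each camera call takes 0.05 s, during which the arm holds its last target.

## Working session

There is one attempt and no reset: what is moved stays moved. The work goes in short steps, Python scripts to look and compute and a tool call to move; the robot and the scene stay as the last step left them, time stands still between calls to the robot, and variables do not carry over. Pictures are saved under pics/ and viewed, and the job is handed in when it is done.

Besides the shell and the picture viewer there is one more tool, called after ">>>" as name(argument=value, ...) on one line, values as JSON. jog_arm: Moves the arm, as the interface text tells. Its arguments: {"type":"object","properties":{"targets":{"type":"array","items":{"type":"number"}},"gripper":{"type":"number"}},"required":["targets"]}

```bash
mkdir -p pics; ls
cat > h.py <<'E'
import numpy as np, cv2, pickle
from plant import arm, cams
from scipy.spatial.transform import Rotation as R
def snap(n,tag):
    s=arm.read_state(); c=cams.read_camera(n); c['state']=s
    pickle.dump(c,open(f'pics/{tag}.pkl','wb')); cv2.imwrite(f'pics/{tag}.png',c['img']); return c
def load(tag): return pickle.load(open(f'pics/{tag}.pkl','rb'))
def w2c(c):
    if 'world_to_cam' in c: return np.array(c['world_to_cam'])
    s=c['state']; T=np.eye(4); T[:3,:3]=R.from_rotvec(s['orientation']).as_matrix(); T[:3,3]=s['tool_pos']
    return np.linalg.inv(T@np.array(c['tool_from_camera']))
def proj(c,P):
    P=np.atleast_2d(P).astype(float); M=w2c(c); q=P@M[:3,:3].T+M[:3,3]; q=q*[1,-1,-1]
    return cv2.projectPoints(q,np.zeros(3),np.zeros(3),np.array(c['intrinsics'],float),np.array(c['D'],float))[0][:,0]
def ray(c,uv):
    n=cv2.undistortPoints(np.array([[uv]],float),np.array(c['intrinsics'],float),np.array(c['D'],float))[0,0]
    M=np.linalg.inv(w2c(c)); d=M[:3,:3]@np.array([n[0],-n[1],-1]); return M[:3,3],d/np.linalg.norm(d)
def atz(c,uv,z):
    o,d=ray(c,uv); return o+d*(z-o[2])/d[2]
def tri(l):
    A=np.zeros((3,3));b=np.zeros(3)
    for c,uv in l:
        o,d=ray(c,uv);P=np.eye(3)-np.outer(d,d);A+=P;b+=P@o
    x=np.linalg.solve(A,b); return x,[float(np.hypot(*(proj(c,x)[0]-uv))) for c,uv in l]
def crop(tag,x0,y0,x1,y1,k,out):
    im=cv2.imread(f'pics/{tag}.png')[y0:y1,x0:x1]; cv2.imwrite(f'pics/{out}.png',cv2.resize(im,None,fx=k,fy=k,interpolation=cv2.INTER_CUBIC))
E
python3 - <<'E'
from h import *
for n in ['scene','side','wrist']: snap(n,n+'0')
s=arm.read_state(); print(s)
for n in ['scene0','side0']:
    M=np.linalg.inv(w2c(load(n)));print(n,M[:3,3],-M[:3,2])
im=np.hstack([cv2.imread(f'pics/{n}0.png') for n in ['scene','side']]);
E
```

```text
pics
{'clock': 0.15, 'joints': array([-1.26121071e-01,  2.21072942e-01,  1.52735099e+00,  2.95638394e-05,
        1.39469540e+00, -1.26079292e-01]), 'qvel': array([ 3.05929818e-05, -1.91662843e-03, -4.82448745e-03, -4.12428141e-05,
       -1.87403901e-04,  3.10564813e-04]), 'effort': array([-5.01865579e-02, -4.95523167e+01, -3.88283372e+01,  5.03417698e-02,
        4.21680068e-02,  3.92070899e-03]), 'tool_pos': array([6.24521747e-01, 5.36967542e-05, 2.21669810e-01]), 'orientation': array([-2.22062752e+00, -2.22052319e+00,  1.43228753e-03]), 'contact_force': array([ 0.09187815,  0.44623633, -0.03662307]), 'torque': array([ 0.01020641,  0.01471159, -0.01622163]), 'opening': 0.9973183059071666}
scene0 [1.29245815 0.55117702 1.10662796] [-0.57342527 -0.43201941 -0.696091  ]
side0 [ 0.12755031 -0.94590996  1.15104229] [ 0.2920694   0.65683063 -0.69517551]
```

View pics/scene0.png

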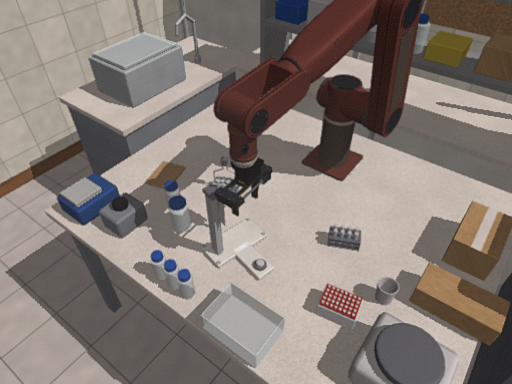

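View pics/side0.png

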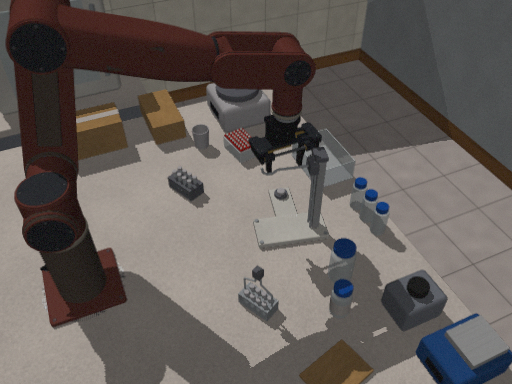

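View pics/wrist0.png

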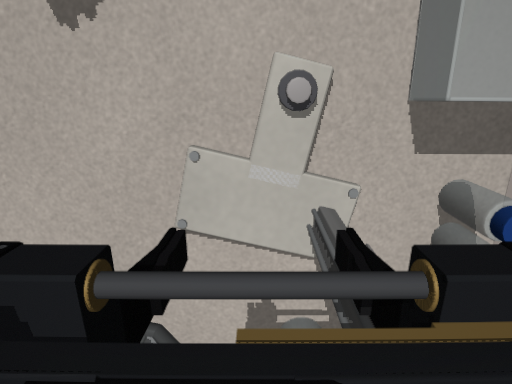

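The scene view shows the carrier's bail at about (222,165), partly hidden by the gripper. The side view shows the carrier at (258,295) with its block at (258,272), the rack at (186,184), the stand's base at (290,225) and the button at (280,194). I'll zoom in on these.

Run:
```python
from h import *
crop('side0',220,250,300,330,8,'c1')
crop('side0',240,130,350,260,6,'c2')
crop('scene0',180,140,290,290,5,'c3')
```

```text
(no output)
```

View pics/c1.png

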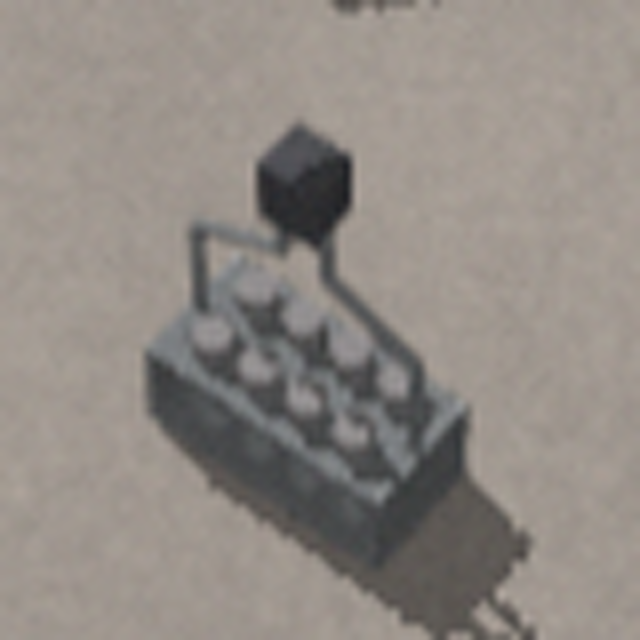

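View pics/c2.png

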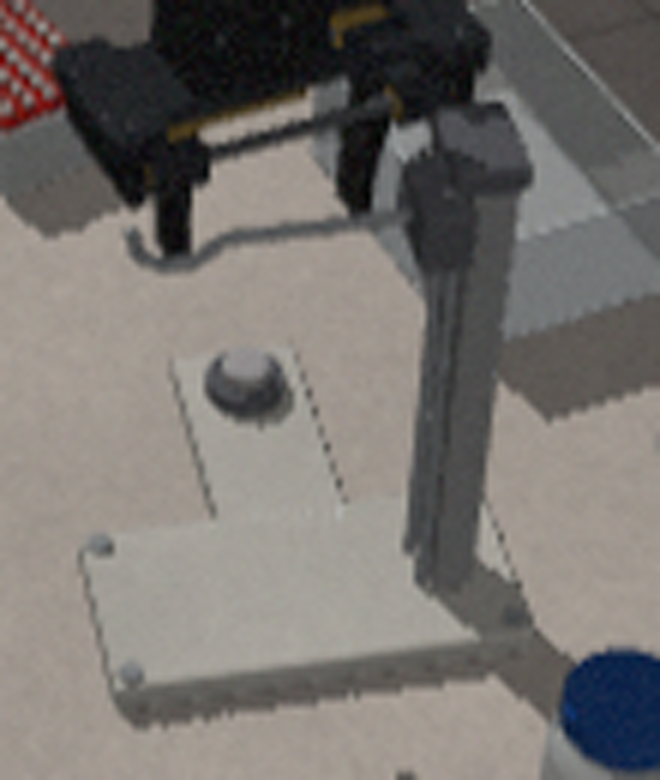

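View pics/c3.png

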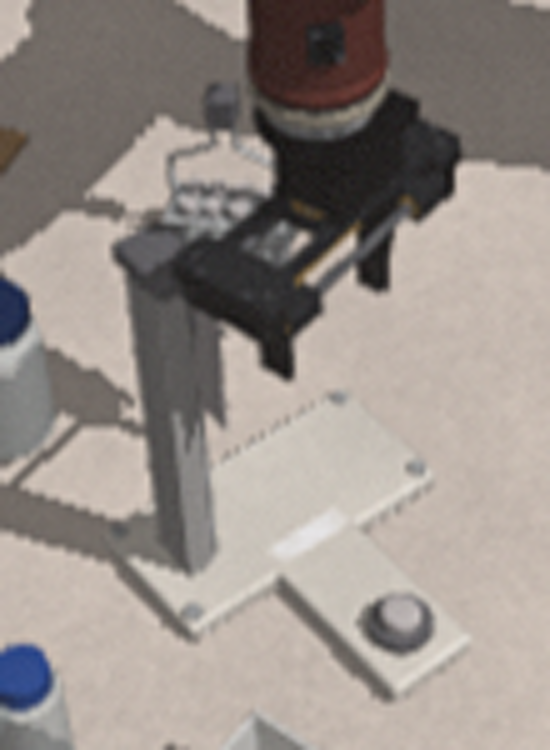

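Next I'll fit the stand pose and carrier pose to these features.

```bash
cat > fit.py <<'E'
from h import *
from scipy.optimize import least_squares
def fit(obs,x0):
    # obs list (c, localpt, uv)
    def f(p):
        Rz=R.from_euler('z',p[2]).as_matrix(); t=np.array([p[0],p[1],0])
        return np.concatenate([proj(c,Rz@np.array(l)/1000+t)[0]-uv for c,l,uv in obs])
    r=least_squares(f,x0,loss='soft_l1'); return r.x,f(r.x).reshape(-1,2)
E
python3 - <<'E'
from fit import *
sc,si,wr=load('scene0'),load('side0'),load('wrist0')
o=[(si,(-40,-55,18),(259.2,245)),(si,(-40,55,18),(253.3,222)),(sc,(-40,55,18),(266.4,235)),(sc,(-40,-55,18),(249,218.4)),(sc,(180,55,18),(218.4,267.4)),
(wr,(-40,55,18),(191,147)),(wr,(180,55,18),(359,187)),(wr,(-40,-55,18),(177,232))]
for yaw in (0,-.3,.3):
    p,r=fit(o,[.65,.0,yaw]); print(p,np.round(r,1).tolist())
best=p
Rz=R.from_euler('z',p[2]).as_matrix()
for n,l in [('seat',(0,0,253.5)),('tip',(-22,0,275.5)),('btn',(70,145,30))]:
    P=Rz@np.array(l)/1000+[p[0],p[1],0]; print(n,P,proj(sc,P),proj(si,P),proj(wr,P))
print('btn tri',tri([(sc,(260.6,262.4)),(si,(281.2,190.3)),(wr,(299,90))]))
o=[(si,(-11,12,162),(257.5,265.25)),(si,(-11,-12,162),(257.5,265.25))]
for yaw in np.arange(-1.5,1.6,.5):
    o=[(si,(25,-50,42),(267.5,312.5)),(si,(-25,-50,42),(238.4,294.4)),(si,(25,50,42),(278.5,300.6)),(si,(0,0,162),(257.6,269.2)),(sc,(0,0,147),(224.4,161))]
    o2=[(si,(25,-50,42),(238.4,294.4)),(si,(25,50,42),(267.5,312.5)),(si,(-25,50,42),(278.5,300.6)),(si,(25,50,0),(267.25,320.9)),(si,(0,0,162),(257.6,269.2)),(sc,(0,0,147),(224.4,161))]
    p,r=fit(o2,[.45,-.25,yaw]); print(p,np.round(r,1).tolist())
E
```

```text
[ 0.56489307 -0.03663686 -0.22354218] [[0.9, 0.2], [0.0, -3.1], [-0.2, -1.9], [-1.9, -2.3], [-1.2, -1.9], [-1.2, 0.3], [6.4, -0.2], [-0.4, -2.1]]
[ 0.56489307 -0.03663687 -0.22354217] [[0.9, 0.2], [0.0, -3.1], [-0.2, -1.9], [-1.9, -2.3], [-1.2, -1.9], [-1.2, 0.3], [6.4, -0.2], [-0.4, -2.1]]
[ 0.56489307 -0.03663686 -0.22354217] [[0.9, 0.2], [0.0, -3.1], [-0.2, -1.9], [-1.9, -2.3], [-1.2, -1.9], [-1.2, 0.3], [6.4, -0.2], [-0.4, -2.1]]
seat [ 0.56489307 -0.03663686  0.2535    ] [[246.93196749 182.28465649]] [[270.50766593 172.88776021]] [[148.87972238 335.65055122]]
tip [ 0.54344047 -0.03175979  0.2755    ] [[252.07481175 174.28569363]] [[262.72519326 167.88759963]] [[ 83.96276715 361.86458587]]
btn [0.66529569 0.08923734 0.03      ] [[259.34771651 262.78078707]] [[280.98645327 192.07328738]] [[299.57606362  91.29275028]]
btn tri (array([0.66510219, 0.09186336, 0.03508096]), [0.6082548286875457, 0.5931145450128291, 1.7180962128702113])
[ 0.42741267 -0.26061146 -2.63081619] [[-0.9, -0.9], [0.0, 0.3], [0.1, -0.9], [0.1, 0.5], [0.2, 0.1], [-0.6, -0.9]]
[ 0.42741267 -0.26061146 -2.63081638] [[-0.9, -0.9], [0.0, 0.3], [0.1, -0.9], [0.1, 0.5], [0.2, 0.1], [-0.6, -0.9]]
[ 0.42741267 -0.26061146 -2.63081617] [[-0.9, -0.9], [0.0, 0.3], [0.1, -0.9], [0.1, 0.5], [0.2, 0.1], [-0.6, -0.9]]
[ 0.42741267 -0.26061146 -2.63081631] [[-0.9, -0.9], [0.0, 0.3], [0.1, -0.9], [0.1, 0.5], [0.2, 0.1], [-0.6, -0.9]]
[ 0.42741267 -0.26061146  3.65236911] [[-0.9, -0.9], [0.0, 0.3], [0.1, -0.9], [0.1, 0.5], [0.2, 0.1], [-0.6, -0.9]]
[ 0.47551833 -0.28759122  0.88802694] [[60.3, 0.3], [-4.7, -25.9], [-20.5, 1.1], [-4.5, -25.5], [22.2, 1.7], [-14.1, 2.8]]
[ 0.42741267 -0.26061146  3.65236901] [[-0.9, -0.9], [0.0, 0.3], [0.1, -0.9], [0.1, 0.5], [0.2, 0.1], [-0.6, -0.9]]
```

>>> jog_arm(targets=[0,0,-0.06,0,0,0,0,0,-0.12,0,0,0,-0.05,-0.04,-0.13,0,0,0.1,-0.1,-0.08,-0.13,0,0,0.28,-0.15,-0.12,-0.13,0,0,0.46,-0.2,-0.15,-0.13,0,0,0.64,-0.24,-0.18,-0.13,0,0,0.82,-0.261,-0.197,-0.13,0,0,0.98,-0.261,-0.197,-0.13,0,0,1.06,-0.261,-0.197,-0.13,0,0,1.06,-0.261,-0.197,-0.13,0,0,1.06])

```text
clock: 1.52
tool_pos: [0.4281, -0.2607, 0.3524]
orientation: [-3.039, -0.797, 0.0]
contact_force: [0.0, -0.1, 0.2]
opening: 0.999
```

Run:
```python
from h import *
for n in ['scene','side','wrist']: c=snap(n,n+'1')
print(c['tool_from_camera'])
crop('scene1',190,140,290,290,5,'c4')
crop('side1',230,130,350,260,6,'c5')
```

```text
[[ 7.20089718e-04  9.54957305e-01  2.96742359e-01  8.08695157e-02]
 [ 9.99999740e-01 -6.80749602e-04 -2.35904055e-04 -7.29590495e-04]
 [-2.32710575e-05  2.96742452e-01 -9.54957547e-01 -1.62395231e-01]
 [ 0.00000000e+00  0.00000000e+00  0.00000000e+00  1.00000000e+00]]
```

View pics/c4.png

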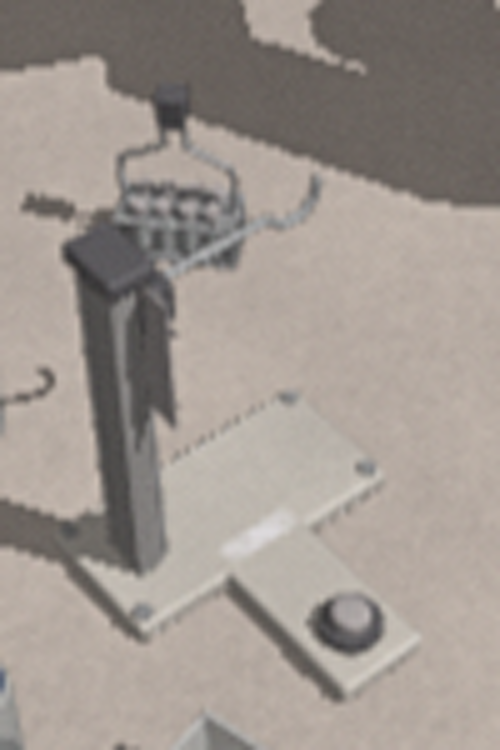

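View pics/c5.png

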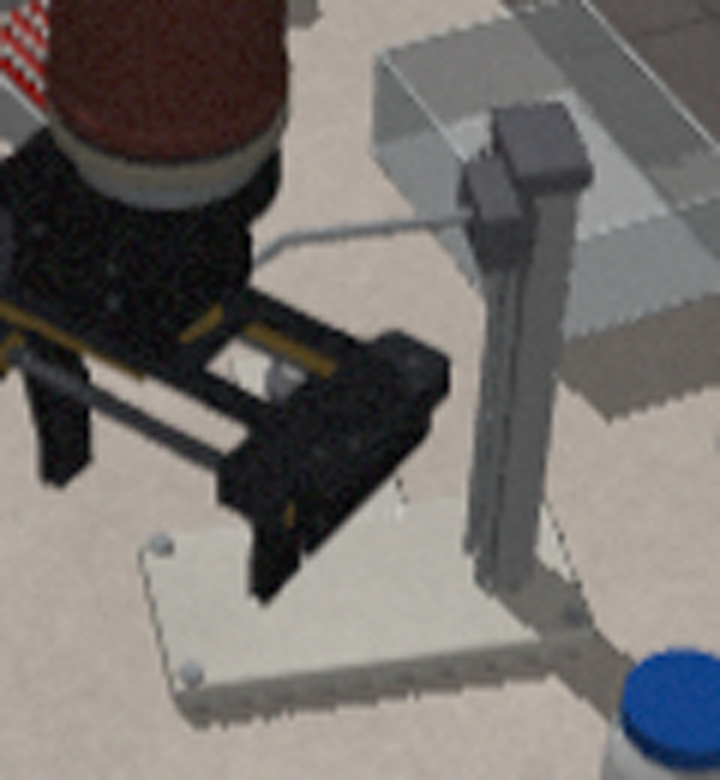

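View pics/wrist1.png

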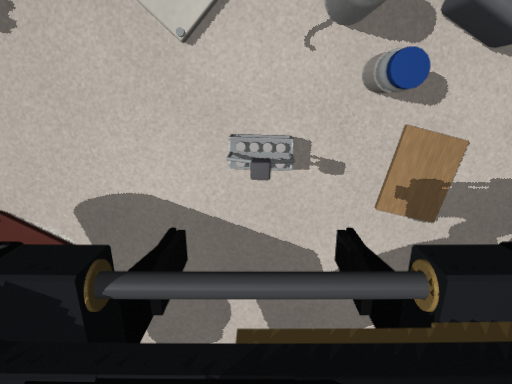

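Run:
```python
from h import *
crop('wrist1',215,120,305,195,8,'c6')
```

```text
(no output)
```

View pics/c6.png

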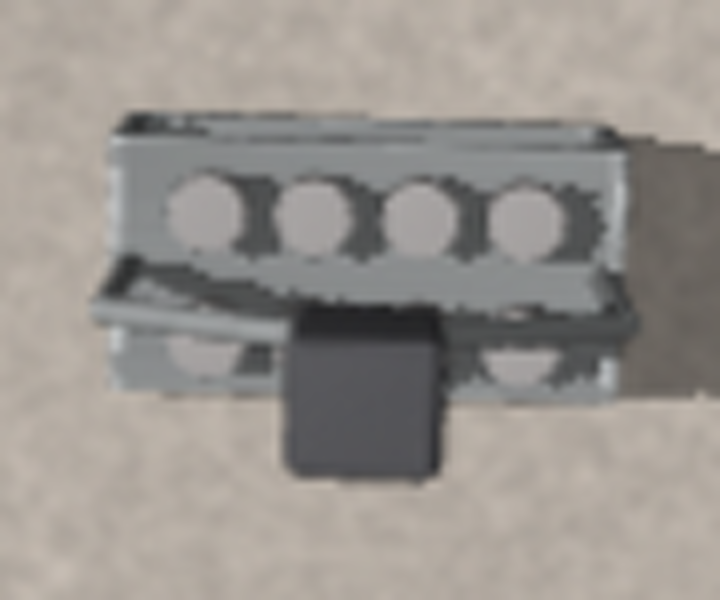

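Run:
```python
from fit import *
c=load('wrist1'); s=c['state']; si=load('side0'); sc=load('scene1')
px=lambda x,y:(215+x/8,120+y/8)
b=atz(c,px(364,407),.162); print('block',b, s['tool_pos'])
a1,a2=atz(c,px(115,388),.042),atz(c,px(615,403),.042); d=a2-a1; print('tray',a1,a2,np.linalg.norm(d),np.arctan2(d[1],d[0]))
a1,a2=atz(c,px(292,340),.162),atz(c,px(440,342),.162);d=a2-a1;print(np.linalg.norm(d),np.arctan2(d[1],d[0]))
T=R.from_rotvec(s['orientation']).as_matrix(); print('tool y yaw',np.arctan2(T[1,1],T[0,1]))
print('tip',tri([(sc,(253.2,176.4)),(si,(262.2,168.7))]))
# stand refit w/ scene1 corners
o=[(si,(-40,-55,18),(259.2,245)),(si,(-40,55,18),(253.3,222)),(sc,(-40,55,18),(190+383/5,140+472/5)),(sc,(-40,-55,18),(190+290/5,140+390/5)),(sc,(180,55,18),(190+145/5,140+630/5)),
(load('wrist0'),(-40,55,18),(191,147)),(load('wrist0'),(180,55,18),(359,187)),(c,(-40,-55,18),(182,41))]
p,r=fit(o,[.56,-.04,-.2]);print(p,np.round(r,1).tolist())
```

```text
block [ 0.42666038 -0.2602607   0.162     ] [ 0.42819914 -0.26060364  0.35241386]
tray [ 0.38159158 -0.22935523  0.042     ] [ 0.42724468 -0.31646513  0.042     ] 0.09834806260646899 -1.0880659080480155
0.021566942978245164 -1.0711269909907541
tool y yaw -1.0581659211943613
tip (array([ 0.54375098, -0.02722559,  0.26891802]), [0.05608803691705512, 0.06639703262875564])
[ 0.56345675 -0.03555743 -0.23119512] [[0.2, 0.0], [-0.4, -3.3], [0.1, -1.3], [-0.3, -2.0], [-1.6, -0.8], [-2.1, -0.8], [5.3, 0.1], [0.4, -0.0]]
```

>>> jog_arm(targets=[-0.001,-0.001,0.05,0,0,0.027,-0.001,-0.001,0.1,0,0,0.027,-0.001,-0.001,0.15,0,0,0.027,-0.001,-0.001,0.19,0,0,0.027,-0.001,-0.001,0.21,0,0,0.027,-0.001,-0.001,0.221,0,0,0.027,-0.001,-0.001,0.221,0,0,0.027,-0.001,-0.001,0.221,0,0,0.027])

```text
clock: 2.68
tool_pos: [0.4274, -0.2611, 0.1328]
orientation: [3.048, 0.753, 0.002]
contact_force: [0.4, -0.5, 0.3]
opening: 0.996
```

Run:
```python
from h import *
snap('wrist','wrist2');c=snap('side','side2'); print(c['state']['tool_pos'],c['state']['contact_force'])
crop('side2',210,230,310,330,6,'c7')
```

```text
[ 0.42742765 -0.2612245   0.13289932] [0.1147537  0.11067278 0.04440491]
```

View pics/c7.png

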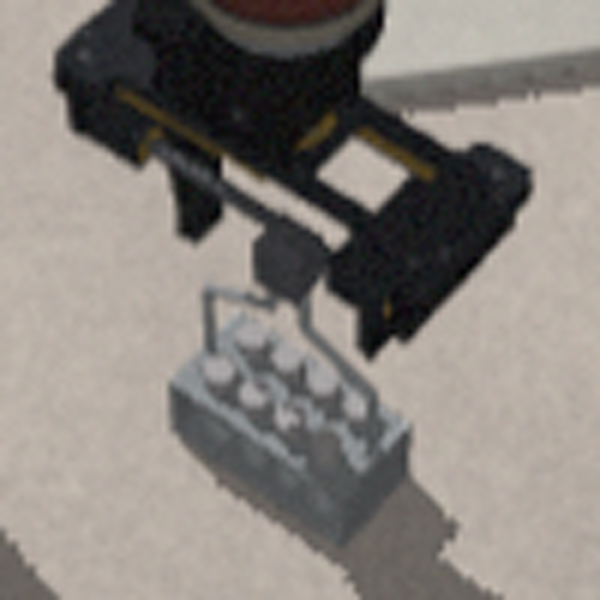

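View pics/wrist2.png

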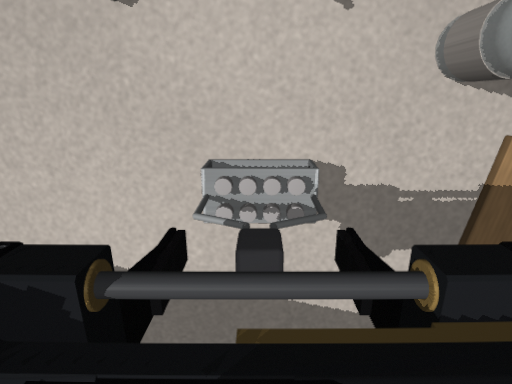

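The block at (260,255) is centred between the fingers, at (186) and (337), and square to them. I'll close the gripper.

>>> jog_arm(targets=[0,0,0,0,0,0,0,0,0,0,0,0,0,0,0,0,0,0,0,0,0,0,0,0,0,0,0,0,0,0,0,0,0,0,0,0], gripper=0.0)

```text
clock: 3.52
tool_pos: [0.4266, -0.2606, 0.1315]
orientation: [-3.05, -0.753, -0.0]
contact_force: [-0.0, 0.4, 0.4]
opening: 0.401
```

>>> jog_arm(targets=[0,0,0,0,0,0,0,0,0,0,0,0,0,0,0,0,0,0,0,0,0,0,0,0])

```text
clock: 4.03
tool_pos: [0.4266, -0.2606, 0.1315]
orientation: [-3.05, -0.753, 0.0]
contact_force: [0.0, -0.3, -0.2]
opening: 0.271
```

>>> jog_arm(targets=[0,0,-0.005,0,0,0,0,0,-0.02,0,0,0,0,0,-0.04,0,0,0,0,0,-0.04,0,0,0,0,0,-0.04,0,0,0])

```text
clock: 4.65
tool_pos: [0.4265, -0.2605, 0.1715]
orientation: [3.05, 0.752, 0.0]
contact_force: [-0.3, 0.3, -2.7]
opening: 0.276
```

>>> jog_arm(targets=[0.01,-0.01,-0.04,0,0,0,0.03,-0.03,-0.08,0,0,0.08,0.055,-0.056,-0.11,0,0,0.2,0.08,-0.083,-0.13,0,0,0.33,0.105,-0.108,-0.134,0,0,0.46,0.13,-0.134,-0.134,0,0,0.58,0.15,-0.155,-0.134,0,0,0.67,0.165,-0.17,-0.134,0,0,0.713,0.174,-0.18,-0.134,0,0,0.713,0.174,-0.18,-0.134,0,0,0.713,0.174,-0.18,-0.134,0,0,0.713,0.174,-0.18,-0.134,0,0,0.713])

```text
clock: 6.15
tool_pos: [0.4968, -0.0211, 0.3055]
orientation: [3.121, -0.36, -0.0]
contact_force: [-0.0, -0.3, -1.0]
opening: 0.271
```

Run:
```python
from h import *
F=[]
for n in ['scene','side','wrist']:
    c=snap(n,n+'3'); F.append(c['state']['contact_force'])
print(F,c['state']['tool_pos'])
T=R.from_rotvec(c['state']['orientation']).as_matrix(); print('yaw',np.arctan2(T[1,1],T[0,1]))
crop('scene3',190,100,300,220,6,'c8')
crop('side3',220,100,350,260,5,'c9')
```

```text
[array([-0.02317059, -0.34342892, -1.02291919]), array([ 0.17923965, -0.16155145, -1.40472609]), array([ 0.55275966, -0.12378176, -1.77318948])] [ 0.49684182 -0.02096311  0.3055692 ]
yaw -1.8008238743019103
```

View pics/c8.png

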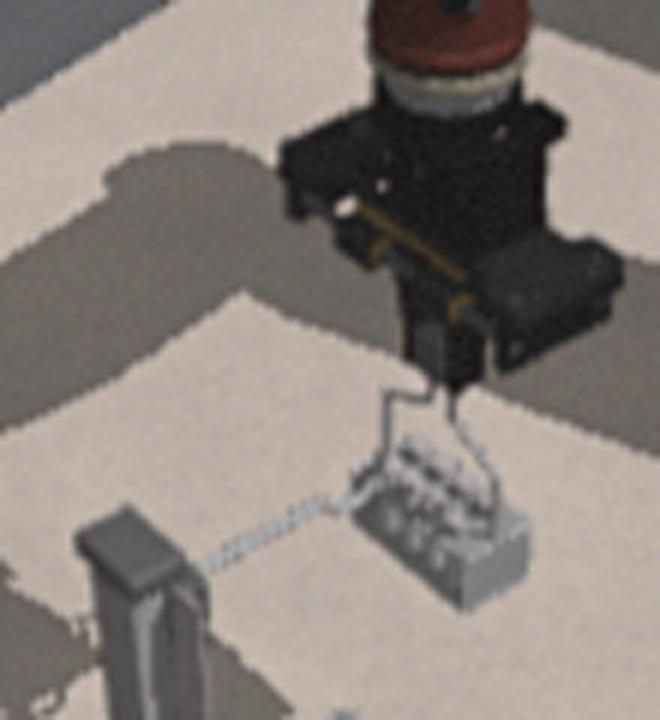

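View pics/c9.png

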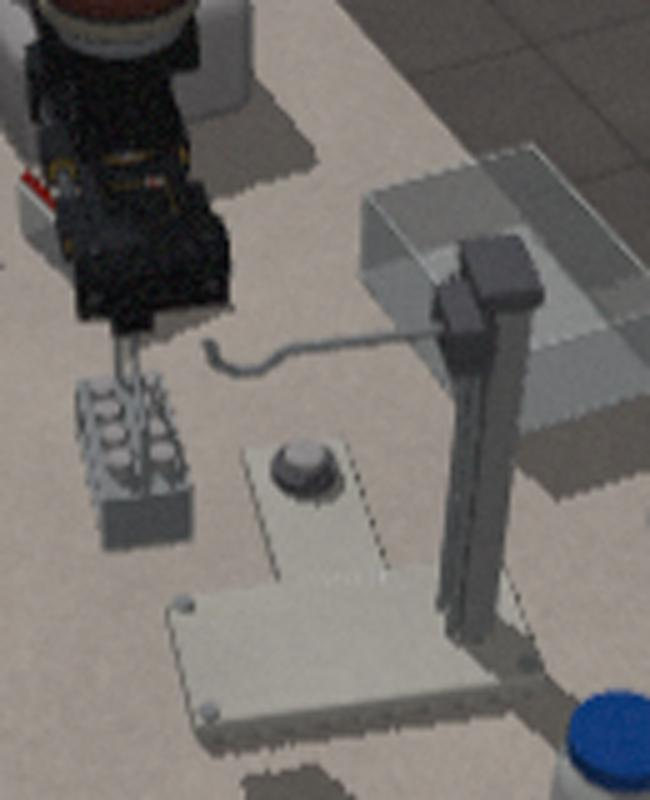

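View pics/wrist3.png

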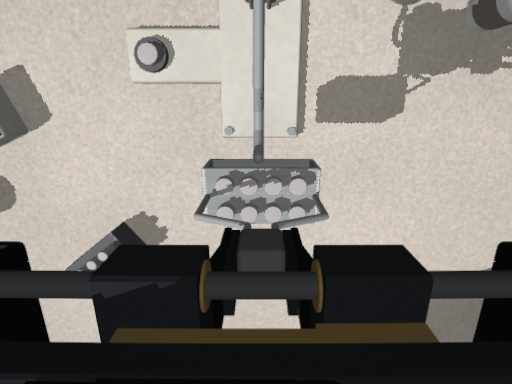

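Run:
```python
from h import *
crop('wrist3',210,130,310,250,6,'c10')
crop('wrist3',210,0,310,120,6,'c11')
```

```text
(no output)
```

View pics/c10.png

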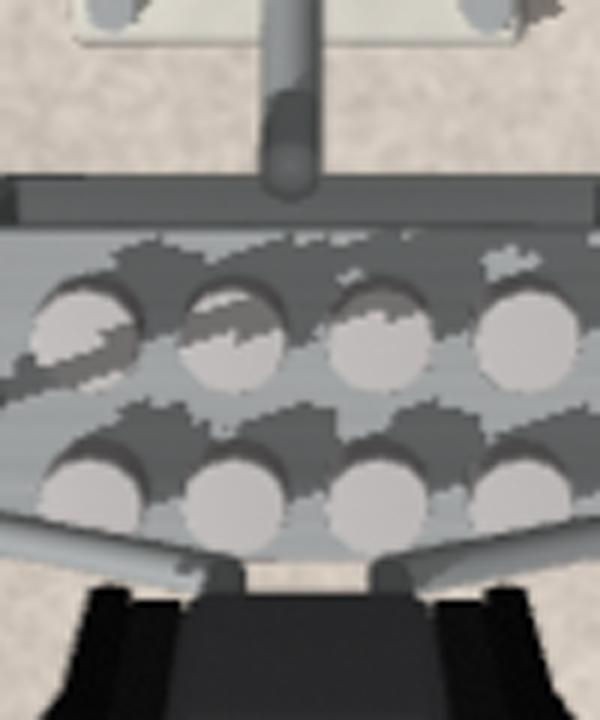

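View pics/c11.png

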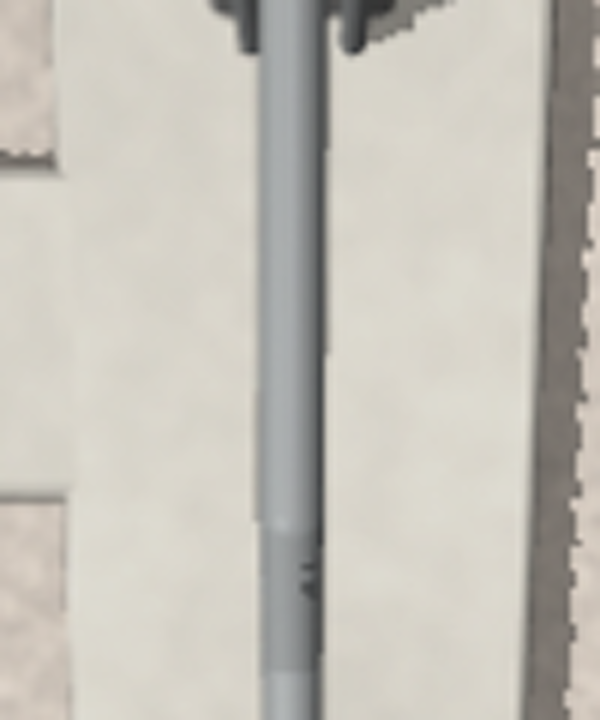

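Run:
```python
from h import *
c=load('wrist3'); s=c['state']; T=R.from_rotvec(s['orientation']).as_matrix(); t=s['tool_pos']
f=lambda uv,z:(np.round((T.T@(atz(c,uv,z)-t))*1000,1),np.round(atz(c,uv,z),4))
print('bar far',f((258.67,10),.262)); print('bar mid',f((258.6,60),.262)); print('bar near',f((258.5,100),.262))
print('tip',f((258.5,157.5),.2755)); print('seat',f((258.5,140),.25))
print('block top',f((260.9,246),t[2]+.0305)); print('eye',f((261.2,226),t[2]-.007))
```

```text
bar far (array([130.9,  -1.2,  43.6]), array([ 0.6246, -0.0496,  0.262 ]))
bar mid (array([103.2,  -1.3,  43.6]), array([ 0.5976, -0.0432,  0.262 ]))
bar near (array([79.4, -1.4, 43.6]), array([ 0.5744, -0.0377,  0.262 ]))
tip (array([44.5, -1.3, 30.1]), array([ 0.5405, -0.0298,  0.2755]))
seat (array([52.2, -1.5, 55.6]), array([ 0.548 , -0.0314,  0.25  ]))
block top (array([ 13.4,   0.1, -30.5]), array([ 0.5099, -0.0242,  0.3361]))
eye (array([7.6, 0.4, 7. ]), array([ 0.5041, -0.023 ,  0.2986]))
```

The wrist view puts the hook bar at u=258.5, with its tip at (258.5,157). The eye wires are centred at u=261. So the eye is 1.5 mm off laterally, parallel to the bar, with the seat about 67 mm ahead. I'll move it over the tip now.

>>> jog_arm(targets=[0.003,-0.0015,0,0,0,0,0.012,-0.0015,0,0,0,0,0.024,-0.0015,0,0,0,0,0.036,-0.0015,0,0,0,0,0.048,-0.0015,0,0,0,0,0.058,-0.0015,0,0,0,0,0.065,-0.0015,0,0,0,0,0.067,-0.0015,0,0,0,0,0.067,-0.0015,0,0,0,0,0.067,-0.0015,0,0,0,0,0.067,-0.0015,0,0,0,0])

```text
clock: 7.68
tool_pos: [0.5624, -0.034, 0.3057]
orientation: [-3.121, 0.359, -0.0]
contact_force: [-0.7, -0.0, -0.7]
opening: 0.272
```

Run:
```python
from h import *
F=[]
for n in ['scene','side','wrist']:
    c=snap(n,n+'4'); F.append(c['state']['contact_force'])
print(F,c['state']['tool_pos'])
crop('scene4',190,120,300,240,6,'c8')
crop('side4',220,110,350,230,6,'c9')
crop('wrist4',210,130,310,250,6,'c10')
```

```text
[array([-0.73055954, -0.01066475, -0.71419514]), array([ 0.11892963, -0.52670807, -1.2770228 ]), array([ 0.36052181, -0.00591231, -1.00190862])] [ 0.56244354 -0.03406361  0.30570196]
```

View pics/c8.png

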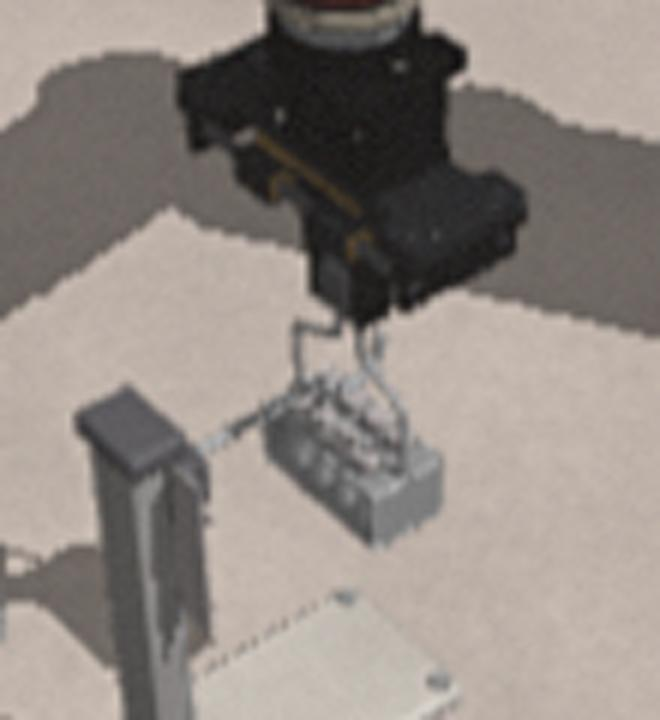

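View pics/c9.png

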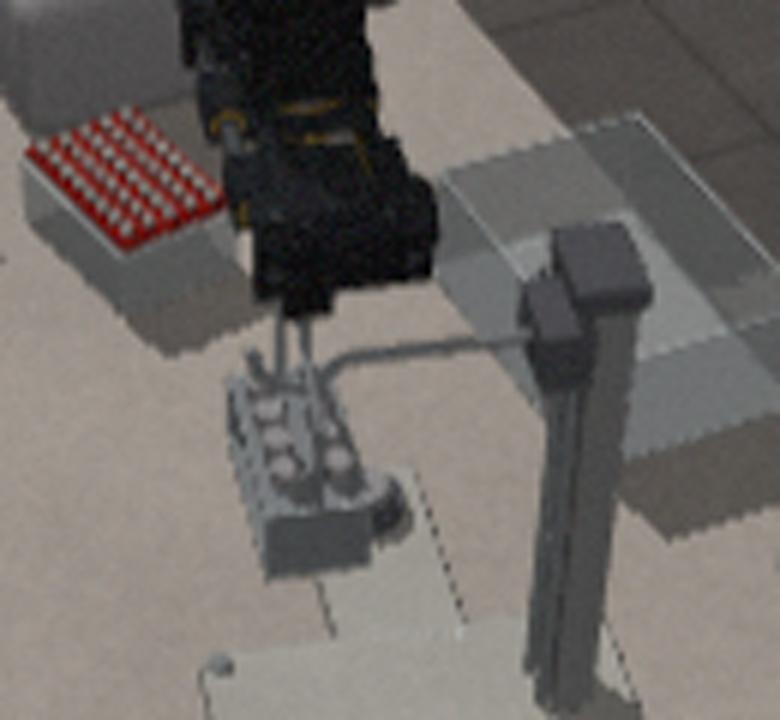

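View pics/c10.png

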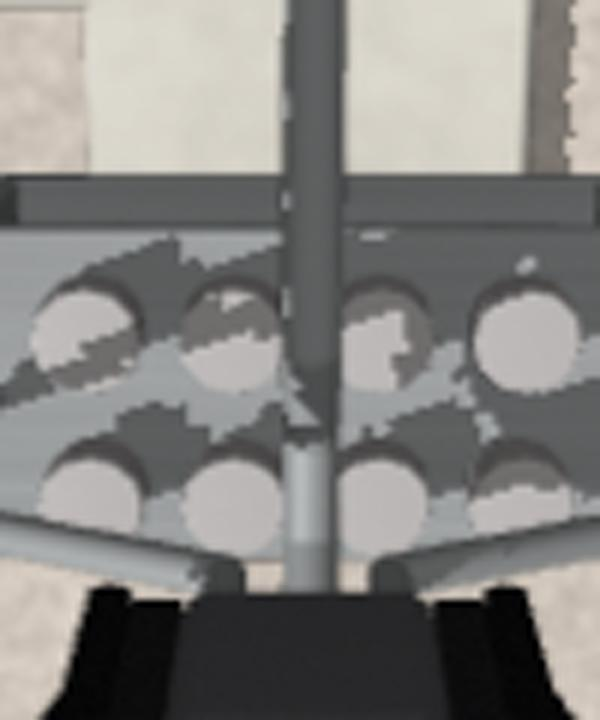

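The hook is through the eye. The bar at crop x=312 lies between the wires at 245 and 370, and the side view puts the eye above the flat of the bend. Next I'll average the wrist force to estimate the weight.

```bash
cat >> h.py <<'E'
def avgF(n=30):
    F=[];Q=[]
    for i in range(n):
        cams.read_camera('wrist'); s=arm.read_state(); F.append(s['contact_force']); Q.append(s['tool_pos'])
    F=np.array(F); print('clock',s['clock'],'F',F.mean(0).round(3),'se',(F.std(0)/n**.5).round(3),'pos',np.mean(Q,0).round(5),'open',s['opening'])
    return F
E
python3 - <<'E'
from h import *
F=avgF(30); print(F[:,2].round(2))
E
```

```text
clock 9.325 F [ 0.176 -0.084 -1.132] se [0.088 0.084 0.092] pos [ 0.56252 -0.0341   0.30554] open 0.27297579822652723
[-1.01 -1.07 -0.64 -0.72 -1.91 -1.24 -0.99 -0.91 -1.21 -0.63 -1.57 -1.4
 -1.4  -0.24 -1.14 -1.48 -1.12 -1.44 -2.02 -0.23 -1.64 -1.29 -1.72 -1.63
 -0.88 -1.45 -0.66  0.18 -1.59 -0.94]
```

>>> jog_arm(targets=[0,0.0004,0.004,0,0,0,0,0.0004,0.01,0,0,0,0,0.0004,0.016,0,0,0,0,0.0004,0.022,0,0,0,0,0.0004,0.028,0,0,0,0,0.0004,0.033,0,0,0,0,0.0004,0.036,0,0,0,0,0.0004,0.038,0,0,0,0,0.0004,0.038,0,0,0,0,0.0004,0.038,0,0,0])

```text
clock: 10.58
tool_pos: [0.5626, -0.0345, 0.2678]
orientation: [3.121, -0.359, 0.001]
contact_force: [-0.0, -0.3, -1.3]
opening: 0.275
```

Run:
```python
from h import *
for n in ['scene','side','wrist']: c=snap(n,n+'5')
avgF(6)
crop('scene5',190,120,300,240,6,'c8')
crop('side5',240,130,340,230,7,'c9')
crop('wrist5',210,130,310,250,6,'c10')
```

```text
clock 11.025 F [-0.03  -0.068 -1.286] se [0.171 0.276 0.167] pos [ 0.56247 -0.03449  0.26762] open 0.273036778140633
```

View pics/c9.png

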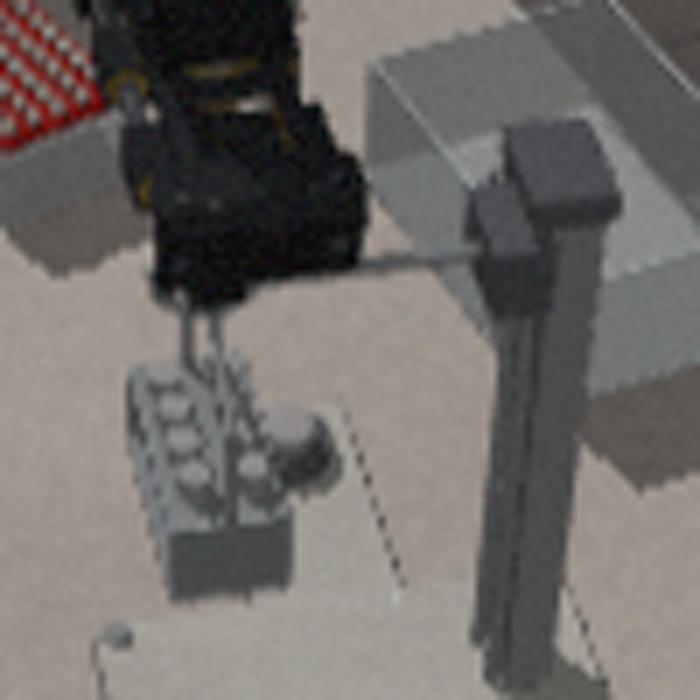

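View pics/c10.png

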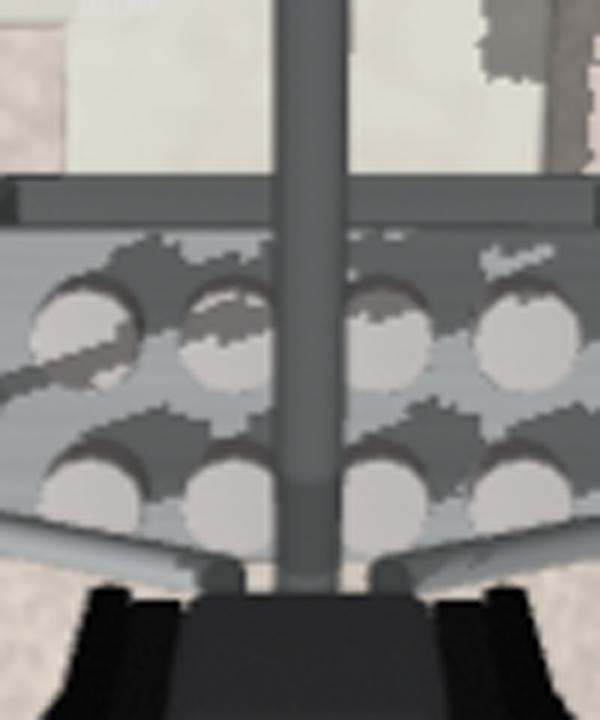

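>>> jog_arm(targets=[0,0,0.0005,0,0,0,0,0,0.001,0,0,0,0,0,0.0015,0,0,0,0,0,0.002,0,0,0,0,0,0.0025,0,0,0,0,0,0.003,0,0,0,0,0,0.0035,0,0,0,0,0,0.004,0,0,0,0,0,0.0045,0,0,0,0,0,0.005,0,0,0,0,0,0.0055,0,0,0,0,0,0.006,0,0,0,0,0,0.0065,0,0,0,0,0,0.007,0,0,0,0,0,0.0075,0,0,0,0,0,0.008,0,0,0,0,0,0.0085,0,0,0,0,0,0.009,0,0,0,0,0,0.0095,0,0,0,0,0,0.01,0,0,0])

```text
clock: 13.52
tool_pos: [0.5624, -0.0345, 0.2575]
orientation: [-3.121, 0.359, -0.0]
contact_force: [-0.3, 0.2, -0.5]
opening: 0.273
```

```bash
cat >> h.py <<'E'
def dip(tag):
    # vertical shift (px) of carriage patch in side vs side5
    a=cv2.imread('pics/side5.png',0); b=cv2.imread(f'pics/{tag}.png',0)
    x0,y0,x1,y1=306,157,318,175
    best=None; up=8
    A=cv2.resize(a,None,fx=up,fy=up,interpolation=cv2.INTER_CUBIC)[y0*up:y1*up,x0*up:x1*up]
    B=cv2.resize(b,None,fx=up,fy=up,interpolation=cv2.INTER_CUBIC)[(y0-5)*up:(y1+40)*up,(x0-5)*up:(x1+5)*up]
    r=cv2.matchTemplate(B,A,cv2.TM_CCOEFF_NORMED); _,v,_,l=cv2.minMaxLoc(r)
    return l[0]/up-5,l[1]/up-5,v
E
python3 - <<'E'
from h import *
for n in ['side','wrist']: c=snap(n,n+'6')
avgF(20)
print(dip('side5'),dip('side6'))
s5=load('side5')
ex=R.from_euler('z',-.2275).as_matrix()@np.array([.109,0,0])
P=np.array([.5635,-.0355,.27])+ex
print(proj(s5,P),proj(s5,P-[0,0,.01]))
crop('side6',240,130,340,230,7,'c9')
crop('wrist6',210,130,310,250,6,'c10')
E
```

```text
clock 14.625 F [-0.08  -0.029 -0.916] se [0.107 0.12  0.113] pos [ 0.56244 -0.03449  0.25755] open 0.27277558132840884
(0.0, 0.0, 0.9999998211860657) (-0.125, 1.25, 0.9590843915939331)
[[308.5146822  163.33963175]] [[308.26649514 166.07564871]]
```

View pics/c9.png

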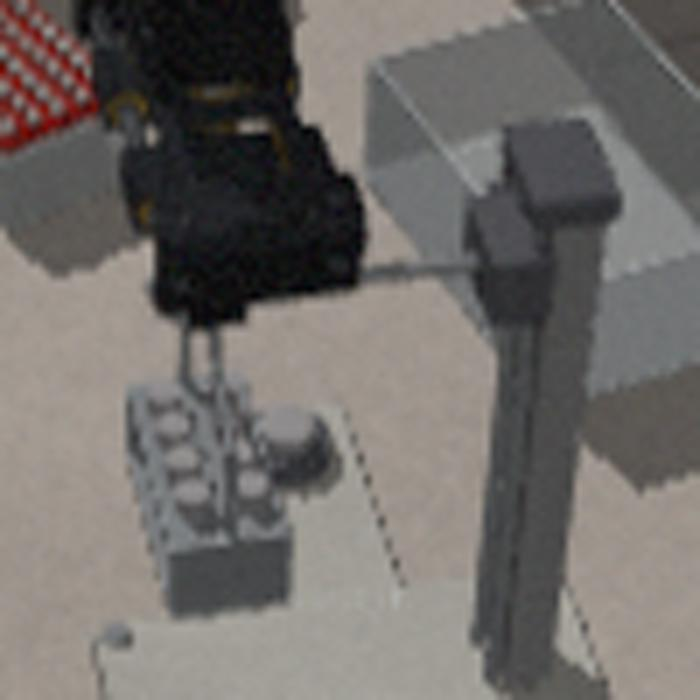

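View pics/c10.png

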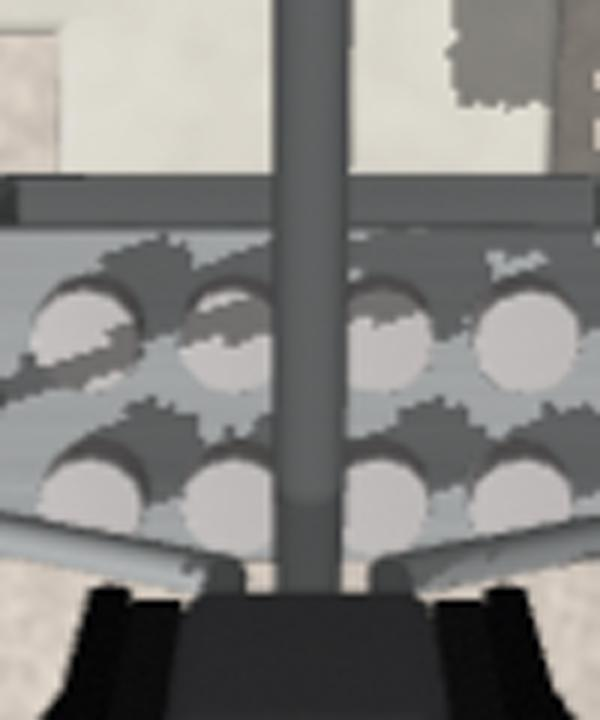

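Contact came at TCP z ≈ 0.262 as predicted: the carriage has dipped 1.25 px, about 4.6 mm. I'll keep lowering gently.

>>> jog_arm(targets=[0,0,0.0005,0,0,0,0,0,0.001,0,0,0,0,0,0.0015,0,0,0,0,0,0.002,0,0,0,0,0,0.0025,0,0,0,0,0,0.003,0,0,0,0,0,0.0035,0,0,0,0,0,0.004,0,0,0,0,0,0.0045,0,0,0,0,0,0.005,0,0,0,0,0,0.0055,0,0,0,0,0,0.006,0,0,0,0,0,0.0065,0,0,0,0,0,0.007,0,0,0,0,0,0.0073,0,0,0,0,0,0.0075,0,0,0,0,0,0.0075,0,0,0,0,0,0.0075,0,0,0])

```text
clock: 16.88
tool_pos: [0.5624, -0.0345, 0.2501]
orientation: [-3.121, 0.359, -0.0]
contact_force: [0.1, -0.0, -0.0]
opening: 0.276
```

Run:
```python
from h import *
for n in ['side','wrist']: c=snap(n,n+'7')
avgF(100)
print(dip('side7'))
```

```text
clock 21.975 F [-0.019 -0.102 -0.001] se [0.045 0.057 0.047] pos [ 0.56244 -0.03449  0.25004] open 0.2750277073553438
(-0.375, 3.375, 0.9021469354629517)
```

The force is 0.00±0.05 N and the visual dip is about 12.3 mm, which matches the estimated weight of about 1.2 N. Releasing now.

>>> jog_arm(targets=[0,0,0,0,0,0,0,0,0,0,0,0,0,0,0,0,0,0,0,0,0,0,0,0,0,0,0,0,0,0,0,0,0,0,0,0], gripper=0.06)

```text
clock: 22.72
tool_pos: [0.5624, -0.0345, 0.25]
orientation: [3.121, -0.359, -0.0]
contact_force: [0.1, 0.6, 0.1]
opening: 0.688
```

Run:
```python
from h import *
D=[]
for i in range(6):
    snap('side',f'side8_{i}'); D.append(dip(f'side8_{i}')[1])
c=snap('wrist','wrist8'); print(D)
avgF(10)
crop('side8_5',240,130,340,230,7,'c9')
```

```text
[3.5, 3.625, 3.625, 3.5, 3.5, 3.5]
clock 23.575 F [ 0.21  -0.134 -0.027] se [0.1   0.104 0.113] pos [ 0.56244 -0.0345   0.25004] open 0.6868746558558804
```

View pics/c9.png

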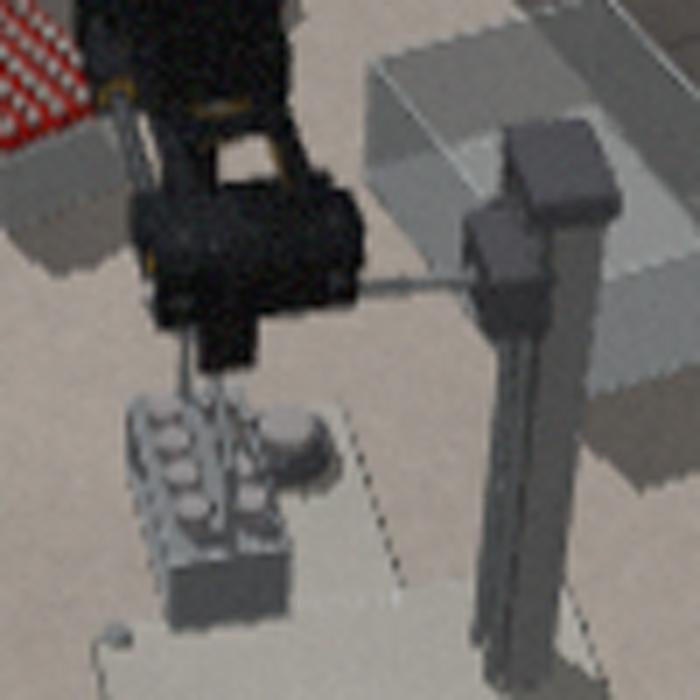

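View pics/wrist8.png

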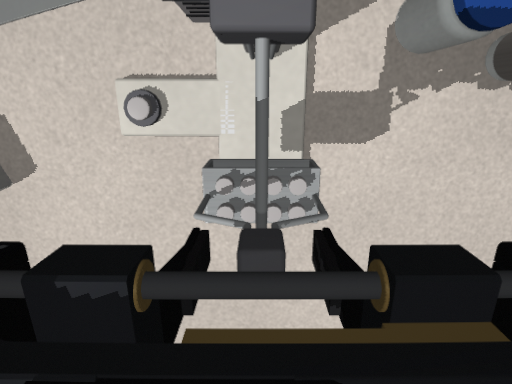

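The carrier hangs still: the hook shift stays steady at 3.5 px and the block at (260,250) is clear of both fingers. I'll back straight up, then go over the button with the jaws turned away from the carrier.

>>> jog_arm(targets=[0,0,-0.005,0,0,0,0,0,-0.015,0,0,0,0,0,-0.03,0,0,0,0,0,-0.05,0,0,0,0,0,-0.08,0,0,0,0,0,-0.11,0,0,0,0,0,-0.12,0,0,0,0.03,-0.04,-0.12,0,0,-0.15,0.05,-0.08,-0.12,0,0,-0.33,0.07,-0.12,-0.12,0,0,-0.5,0.072,-0.145,-0.12,0,0,-0.68,0.072,-0.145,-0.12,0,0,-0.86,0.072,-0.145,-0.12,0,0,-1.04,0.072,-0.145,-0.12,0,0,-1.22,0.072,-0.145,-0.12,0,0,-1.4,0.072,-0.145,-0.12,0,0,-1.573,0.072,-0.145,-0.12,0,0,-1.573,0.072,-0.145,-0.12,0,0,-1.573,0.072,-0.145,-0.12,0,0,-1.573])

```text
clock: 25.95
tool_pos: [0.6655, 0.0903, 0.3699]
orientation: [-2.46, -1.953, 0.0]
contact_force: [-0.1, 0.5, 1.1]
opening: 0.695
```

Run:
```python
from h import *
for n in ['scene','side','wrist']: c=snap(n,n+'9')
print(c['state']['tool_pos'],c['state']['contact_force'],c['state']['joints'])
crop('scene9',170,110,300,290,4,'c8')
crop('side9',230,100,350,260,5,'c9')
```

```text
[0.66549332 0.09034643 0.37001698] [-0.92632602 -0.404546    0.27636954] [ 1.76323816e-02  2.87833984e-01  1.17501720e+00 -3.62375721e-06
  1.67879412e+00  2.45744531e-01]
```

View pics/c8.png

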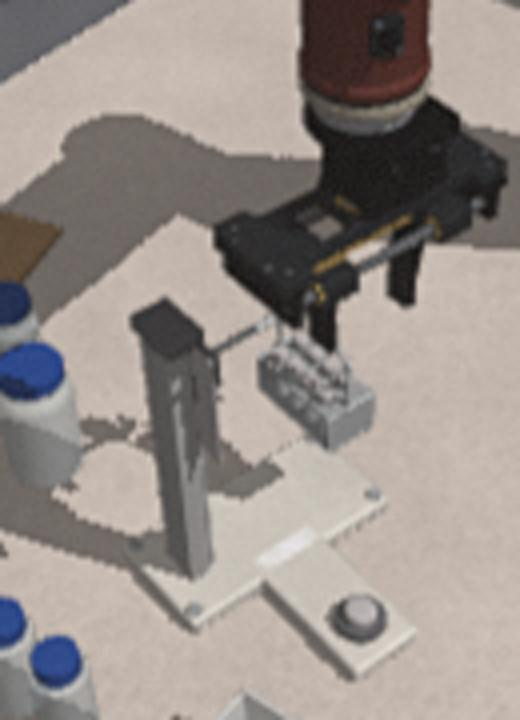

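View pics/c9.png

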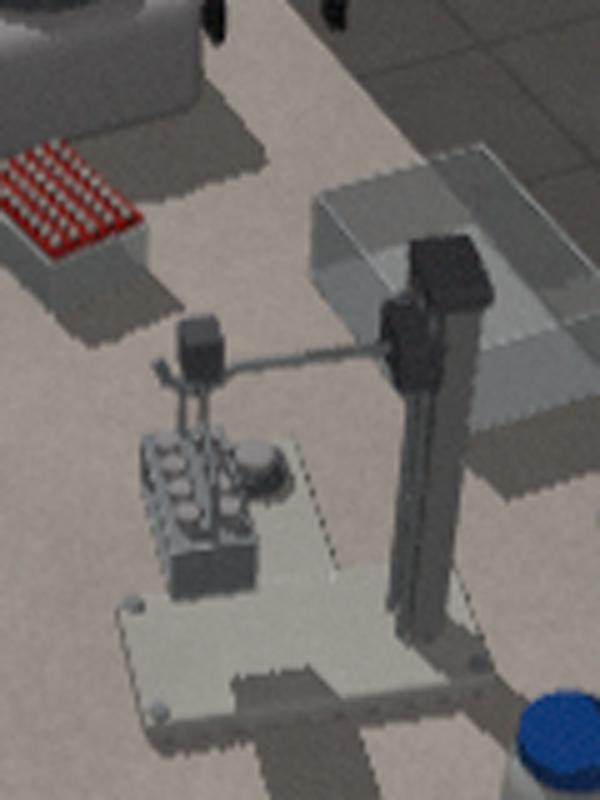

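View pics/wrist9.png

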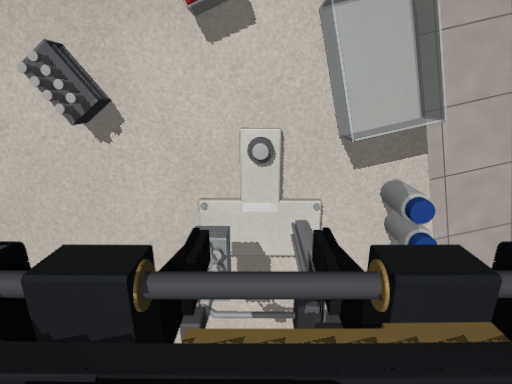

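The carrier is hanging in the hook's bend. The button cap is at (260.5,150.5) in the wrist view.

Run:
```python
from h import *
c=load('wrist9'); s=c['state']; T=R.from_rotvec(s['orientation']).as_matrix(); t=s['tool_pos']
crop('wrist9',230,120,300,180,8,'c10')
for z in (.028,.034,.04):
    P=atz(c,(260.5,150.5),z); print(z,P,(T.T@(P-t)).round(4))
sc,si=load('scene9'),load('side9')
print(dip('side9'))
print(tri([(sc,(170+362/4,110+610/4)),(c,(260.5,150.5)),(si,(230+262/5,100+452/5))]))
```

```text
0.028 [0.66347859 0.08967817 0.028     ] [-0.0011 -0.0018  0.342 ]
0.034 [0.66371043 0.09063484 0.034     ] [-1.00e-04 -1.80e-03  3.36e-01]
0.04 [0.66394228 0.09159151 0.04      ] [ 0.0009 -0.0018  0.33  ]
(-0.375, 3.5, 0.7078432440757751)
(array([0.66640716, 0.09138418, 0.03543594]), [0.8436660748657874, 1.658345801771391, 1.343722625446218])
```

View pics/c10.png

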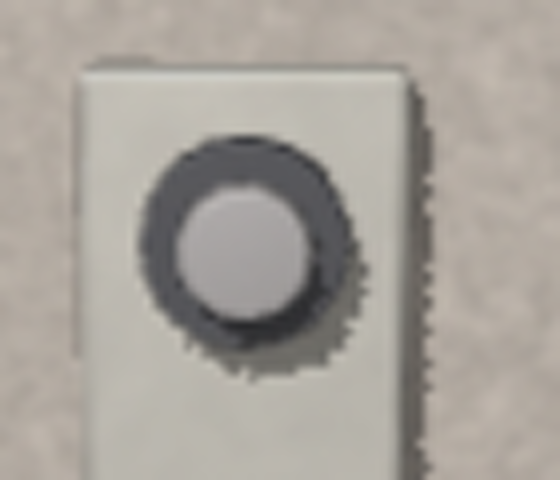

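>>> jog_arm(targets=[0,-0.0015,0.04,0,0,0,0,-0.0015,0.08,0,0,0,0,-0.0015,0.12,0,0,0,0,-0.0015,0.16,0,0,0,0,-0.0015,0.2,0,0,0,0,-0.0015,0.24,0,0,0,0,-0.0015,0.27,0,0,0,0,-0.0015,0.29,0,0,0,0,-0.0015,0.305,0,0,0,0,-0.0015,0.315,0,0,0,0,-0.0015,0.32,0,0,0,0,-0.0015,0.32,0,0,0], gripper=0.0)

```text
clock: 27.6
tool_pos: [0.6643, 0.0907, 0.0504]
orientation: [2.459, 1.955, 0.001]
contact_force: [-0.1, 0.2, -0.2]
opening: 0.006
```

Run:
```python
from h import *
for n in ['scene','side','wrist']: c=snap(n,n+'10')
avgF(5); print(dip('side10'))
crop('scene10',170,110,300,290,4,'c8')
crop('side10',230,100,350,260,5,'c9')
```

```text
clock 28.0 F [-0.312  0.143  0.033] se [0.325 0.092 0.21 ] pos [0.66442 0.09071 0.05065] open 0.0062823832907379605
(-0.125, 4.125, 0.602158784866333)
```

View pics/c8.png

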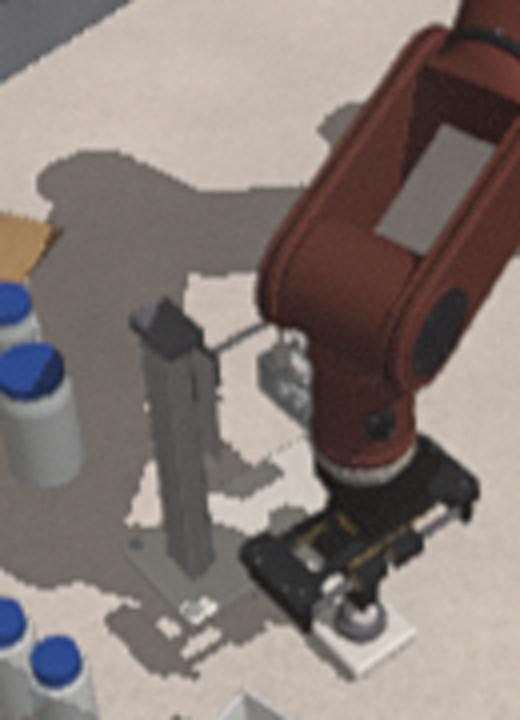

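View pics/c9.png

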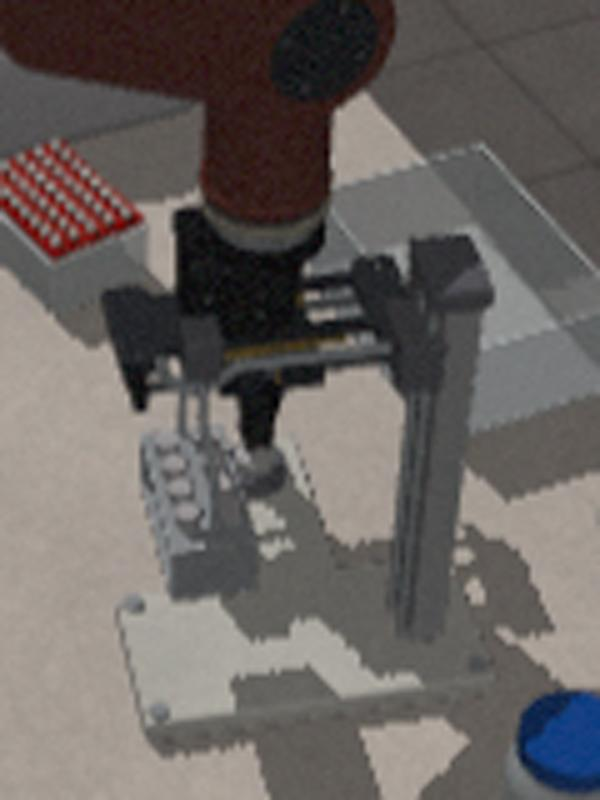

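>>> jog_arm(targets=[0,0,0.005,0,0,0,0,0,0.01,0,0,0,0,0,0.014,0,0,0,0,0,0.016,0,0,0,0,0,0.018,0,0,0,0,0,0.018,0,0,0])

```text
clock: 28.75
tool_pos: [0.6641, 0.0907, 0.0343]
orientation: [-2.459, -1.956, 0.001]
contact_force: [-8.0, 0.5, 15.3]
opening: 0.004
```

Run:
```python
from h import *
for n in ['scene','side','wrist']: c=snap(n,n+'11')
s=arm.read_state(); print(s['tool_pos'],s['contact_force'],s['torque'])
crop('scene11',230,220,290,280,10,'c8')
crop('side11',260,165,300,205,14,'c9')
```

```text
[0.66407346 0.09070354 0.0342409 ] [-7.05217156 -0.89352518 15.28259891] [-0.11799309  1.41104224 -0.00834144]
```

View pics/c8.png

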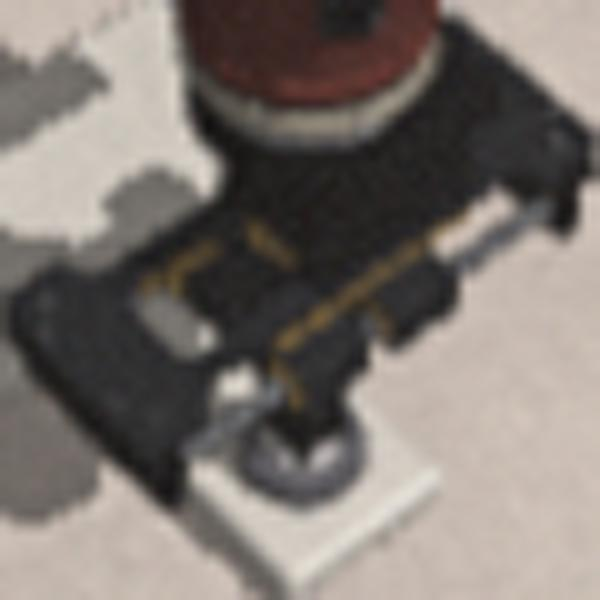

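View pics/c9.png

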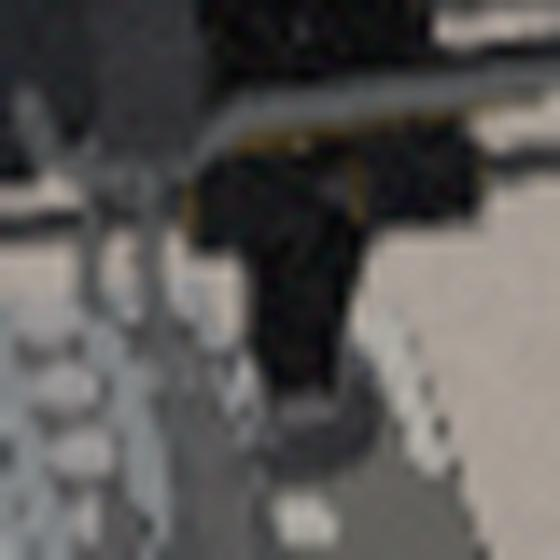

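View pics/wrist11.png

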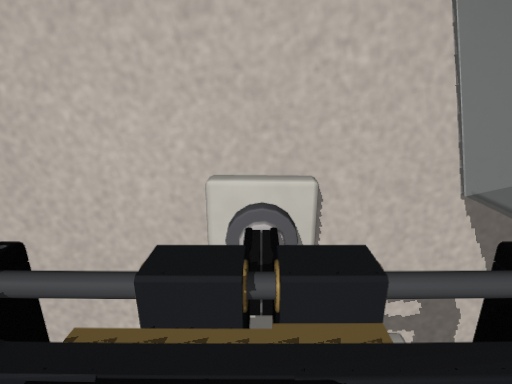

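>>> jog_arm(targets=[0,0,0.0005,0,0,0,0,0,0.0005,0,0,0,0,0,0.0005,0,0,0])

```text
clock: 29.28
tool_pos: [0.6641, 0.0907, 0.0342]
orientation: [2.459, 1.956, -0.0]
contact_force: [-8.0, -1.1, 17.7]
opening: 0.005
```

>>> jog_arm(targets=[0,0,-0.0025,0,0,0,0,0,-0.0035,0,0,0,0,0,-0.0035,0,0,0])

```text
clock: 29.65
tool_pos: [0.664, 0.0907, 0.0352]
orientation: [2.459, 1.956, 0.0]
contact_force: [-2.5, -0.3, 4.4]
opening: 0.004
```

>>> jog_arm(targets=[0,0,-0.003,0,0,0,0,0,-0.003,0,0,0])

```text
clock: 29.9
tool_pos: [0.6642, 0.0907, 0.0381]
orientation: [2.459, 1.955, 0.0]
contact_force: [-0.5, -0.6, 3.0]
opening: 0.004
```

>>> jog_arm(targets=[0,0,-0.003,0,0,0,0,0,-0.003,0,0,0])

```text
clock: 30.15
tool_pos: [0.664, 0.0907, 0.0409]
orientation: [-2.459, -1.956, 0.0]
contact_force: [-0.2, -1.0, 0.4]
opening: 0.003
```

The button bottomed hard at z=0.0342. On the way up the force fell from 4.4 to 3.0 to 0.4 N by z=0.041, so it made the full 6 mm of travel. Retreating up.

>>> jog_arm(targets=[0,0,-0.01,0,0,0,0,0,-0.03,0,0,0,0,0,-0.07,0,0,0,0,0,-0.12,0,0,0,0,0,-0.17,0,0,0,0,0,-0.22,0,0,0,0,0,-0.27,0,0,0,0,0,-0.31,0,0,0,0,0,-0.33,0,0,0,0,0,-0.33,0,0,0,0,0,-0.33,0,0,0,0,0,-0.33,0,0,0,0,0,-0.33,0,0,0])

```text
clock: 31.78
tool_pos: [0.6637, 0.0907, 0.3694]
orientation: [-2.458, -1.955, 0.003]
contact_force: [0.2, 0.3, 0.7]
opening: 0.007
```

Run:
```python
from h import *
for i in range(6):
    snap('side',f'side12_{i}'); print(dip(f'side12_{i}'))
a=cv2.imread('pics/side9.png',0).astype(int); b=cv2.imread('pics/side12_5.png',0).astype(int)
print('carrier patch diff',np.abs(a-b)[160:225,255:315].mean())
snap('scene','scene12')
crop('scene12',170,110,300,290,4,'c8')
crop('side12_5',230,100,350,260,5,'c9')
```

```text
(-0.375, 3.75, 0.7063964605331421)
(-0.375, 3.75, 0.7049958109855652)
(-0.375, 3.75, 0.7064254283905029)
(-0.375, 3.625, 0.7108066082000732)
(-0.375, 3.625, 0.7047243118286133)
(-0.375, 3.625, 0.7022761106491089)
carrier patch diff 1.787948717948718
```

View pics/c8.png

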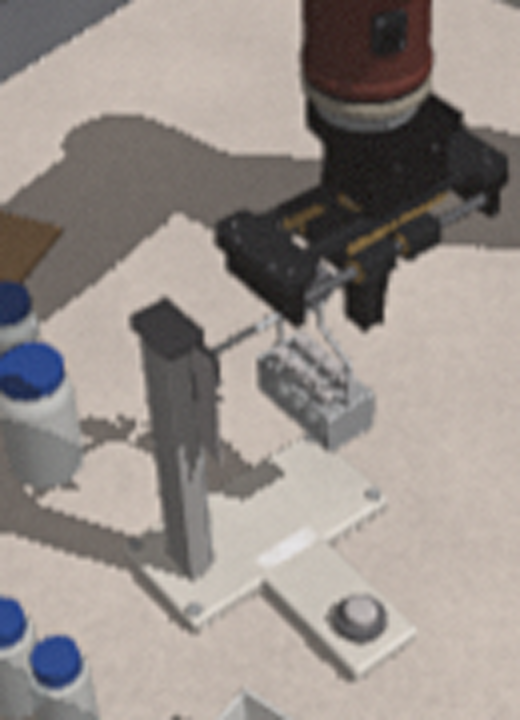

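View pics/c9.png

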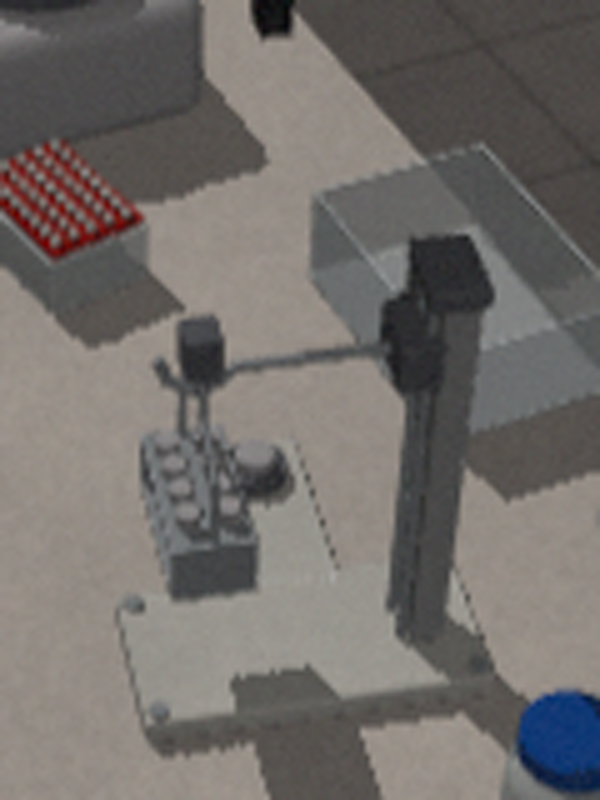

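The carrier is hanging still in the hook exactly as before the press, the button is back up, and the robot is clear. Handing in.

```bash
python3 -c "
from plant import arm
print(arm.close_job())"
```

```text
the job is handed in; nothing more can be done
None
```

The carrier is hanging still in the hook, the record button has been pressed fully and released, and the job was handed in at about 32 s. No verdict was reported.

- **Hanging:** I took the carrier by its block, passed the eye over the hook tip and onto the seat, and lowered it at about 4 mm/s. At a dip of about 12 mm the wrist force read 0.00 ± 0.05 N. When I let go, the hook image moved by no more than 0.25 px (about 1 mm).
- **Recording:** With carrier and hook at rest, I pressed the button to its hard stop at about 18 N, then released it. The force fell to near zero about 6 mm above the stop, which matches the button's full travel. There was about 8 N of sideways force at the bottom of the press.
- **Last checks:** In the final pictures the carrier is hanging as it was before the press, the button is up and the gripper is clear of everything. The other things on the bench were not touched.
- **Doubtful reading:** While the arm was at the button, its shadow spoiled the hook-dip measurement (4.1 px against 3.5 px before). After I backed away it read 3.6 to 3.75 px.

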